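Unlock the loading head and lower its lens lever

TASK

Draw the red-knobbed lock pin up out of the loading head and park it upright in the side notch of the blue post, its collar resting flat on the post, leaving the lever raised meanwhile. Then swing the purple lens lever fully down over the specimen and let go of it. Do not knock the other things on the bench out of place.

Things in the scene. Friction and masses are not known exactly. Their poses are not given: they have to be found in the camera images.
- head: Loading head fixed to the bench: black plate 250 x 180 x 16 mm (its x -155 to +95, y +-90 mm), with purple lever, grey pin block on the +y side, black motor can (66 mm diameter, top at 116 mm, at x +58, y -54) and specimen carriage (top 66 mm high) under the lowered lens. Origin at bench level, 30 mm to the -x side of the pivot; z up. The lowered lever points along -x, its handle to -y.
- pivot (a point): Centre of the lever's hinge, 78 mm above the bench; axes as the head's, the hinge line is the head's y.
- lever (a joint): Lever angle, rad: 0 = fully down (level, on its stop), 1.25 = fully raised; starts at 1.0 to 1.25. Stays where it is left; 1 to 5 N at the handle moves it. With the pin in its bore the lever's lock bar strikes the pin at about 0.6 and it cannot go fully down. Purple arm 30 mm wide, 8 mm thick, silver lens ring 46 mm across near its end.
- lever_grip (a point): Grip point on the lever's handle, an aluminium round bar 14 mm in diameter, parallel to the head's y, standing out 72 mm from the arm's -y side. The point is on the bar's axis, 40 mm from the arm's edge. It moves on a circle of 140 mm radius round the hinge line, 55 mm to the -y side of the pivot. Down, it is 78 mm above the bench, 62 mm above the plate.
- pin: Loose lock pin, 148 mm long, 0.12 kg, upright in the bore. Origin: centre of the collar's underside, z up. Shaft 12 mm diameter, 38 mm down from origin; collar 32 mm diameter, 5 thick; stem 16 mm; red knob 24 mm diameter from 72 to 110 mm above origin. Grip the knob from above, closing along the head's x: the raised arm is 70 mm to the -y side; the lock bar behind the stem is up to 124 mm high.
- bore (a point): Mouth of the pin's bore on top of the grey pin block, 60 mm above the bench; bore 14 mm diameter, 44 mm deep.
- post: Blue parking post fixed to the bench beside the head's +y side: 56 x 50 mm, 60 mm high, with a 17 mm wide side notch cut from its top down to 18 mm above the bench. The notch is open at the top and towards the post's +y. Origin on the bench under the parking place.
- notch (a point): Parking place: level with the post's top (60 mm above the bench), on the notch's centre line, 8 mm from its closed end and 24 mm from its open side; x runs across the notch, +y out of its open side, z up. A parked pin has its origin here, collar resting on the post's top.
- solvent: Bystander: white bottle, 56 mm diameter, 130 mm high, loose; origin at its foot.
- jar: Bystander: amber jar with black cap, 60 mm diameter, 60 mm high, loose; origin at its foot.
- blower: Bystander: black rubber dust blower, 60 mm diameter, 100 mm high, loose; origin at its foot.
- driver: Bystander: yellow-handled screwdriver 170 mm long, lying loose; origin at the underside of its middle.
- puck: Bystander: brass disc 52 mm diameter, 18 mm high, loose; origin at its foot.
- spacer: Bystander: aluminium ring 60 mm diameter, 16 mm high, loose; origin at its foot.
Not all that is in view belongs to the job. What is meant by the pin is not green or orange, and is the smaller of those in its own colour.

How it is judged:
By the outcome, as a careful person would: the job done as asked, in the order asked, and still so for the second after the job is handed in, with the robot touching nothing.
It also fails if it takes over 48 s, if anything falls off the work surface, if the arm or the gripper's body presses on something with over 40 N, if the wrist force passes 120 N, or if a joint passes its speed limit or range.

ROBOT

A 7-joint arm with a two-finger parallel gripper is mounted at the origin on the work surface. World frame = base frame: x ahead of the robot, y to its left, z up, the work surface at z = 0. Lengths are in m, angles in rad, forces in N, time in s.
With the tool pointing down it reaches from about 0.425 to 0.875 m from the base axis. Payload 4.7 kg.
Tool frame: the origin (TCP) lies between the finger pads; the fingertips stand 14 mm ahead of it and the grasp point (between the pads) lies 5 mm behind it; z points along the fingers, y is the line along which they close (so a half turn about z gives the same grasp; the last joint's range is limited). The gripper opens to 87 mm and grips with 3 to 60 N. Pads are 19 mm wide; open, the fingers measure 117 mm over their backs; the gripper's body (75 mm by 190 mm) begins 51 mm behind the grasp point.
Start: joints at [1.211, 0.321, -0.07, 1.45, 0.023, 1.371, -0.057], TCP at [0.237, -0.605, 0.237] pointing down, gripper open.
Joint ranges: [-2.86, 2.86], [-0.3, 2.09], [-1.38, 1.24], [0.06, 2.45], [-1.56, 4.7], [0.09, 2.05], [-2.69, 2.69]. Speed limits (rad/s): [2.57, 2.57, 3.14, 3.14, 3.14, 3.14, 3.14].

INTERFACE

Orientations are given as a rotation vector (axis times angle).
In Python, from bench import ctrl gives the robot as it stands.
- The arm moves only by the shell command python3 -m inch 'ROWS' [OPENING] [FORCE]. ROWS is JSON, a list of rows, each a list of 6 numbers: the shift along the world's x, y, z in mm, then the turn, a rotation vector about the world's x, y, z in degrees. In form: [[tx, ty, tz, rx, ry, rz], ...]. A call has 1 to 20 rows; each row is the pose to reach, as a shift and turn from the pose commanded when the call began; what a row does not reach only later rows make up. A row lasts 1/8 s, in which the tool goes at most 62.5 mm and 10.7 degrees, less where a joint would pass 70% of its speed; a pose out of reach is approached as far as the arm can. A call with a gripper value outside its range is refused whole. OPENING is the finger opening in mm, from 0 to 87, set as the call begins (- or left out, the last holds). The fingers move at their own pace and stop on an object; FORCE is the grip in N (left out, the last holds). Time passes only in rows, so rows that repeat a pose let the fingers close. It gives the time, the measured TCP pose, the force, the opening and the grip force at its end, in the units of the state.
- ctrl.get_state(): the state, without advancing time (a new reading comes with each control period).
- ctrl.get_image(name): name is "scene" or "top" or "wrist"; returns (picture, depth): 400x640x3 uint8, red, green, blue; 400x640 float32, m along the optical axis (not along the pixel's ray), 0 where there is no reading.
- ctrl.camera_params(name): a dict with "mtx" (3x3 intrinsics, pixels), "T" (4x4, takes a point from camera to world coordinates). Camera axes: x right, y down, z forward; pixel columns grow to the right and rows downward; lengths in m; the calibration is good to about 2 mm. A picture is of the moment at which its call begins: read the wrist's pose just before it. camera_params takes no time and is no camera call; for the wrist camera it gives the pose at the moment of the call.
- ctrl.close_job(): hands the job in; it is judged then, once.
The state is a dict: "time": time; "joint_positions": joint angles; "qd": joint speeds; "joint_torque": joint torques, N m; "position": TCP position; "tool_rot": TCP orientation; "ft_force": force on the tool from outside, world axes, zero at the start; "torque": the same for the moment, N m; "grip_width": opening from 0.0 (shut) to 1.0 (fully open); "grip_force": force on a finger pad.
Only numpy, scipy, OpenCV 4.12 (cv2) and the standard library are available. Lean on these libraries where they do the work, as an engineer would, in place of code of your own. Each camera call takes 0.05 s, during which the arm holds its last target. There are 200 camera calls.

## Working session

There is one attempt and no reset: what is moved stays moved. The work goes in short steps, Python scripts to look and compute and a shell command to move; the robot and the scene stay as the last step left them, time stands still between calls to the robot, and variables do not carry over. Pictures are saved under pics/ and viewed, at most 10 in all, crops included, and the job is handed in when it is done.

```bash
mkdir -p pics; python3 - <<'E'
from bench import ctrl
import cv2,numpy as np
for n in("scene","top"):
    p,d=ctrl.get_image(n); c=ctrl.camera_params(n)
    cv2.imwrite(f"pics/{n}0.png",p[:,:,::-1]); np.savez(f"{n}0.npz",p=p,d=d,m=c["mtx"],T=c["T"])
    print(n,c["mtx"].round(1).tolist(),c["T"].round(3).tolist())
s=ctrl.get_state();print({k:np.round(v,3).tolist() for k,v in s.items()})
E
ls
```

```text
scene [[399.3, 0.0, 318.1], [0.0, 399.3, 204.7], [0.0, 0.0, 1.0]] [[-0.918, 0.329, -0.221, 0.759], [0.397, 0.782, -0.481, 0.452], [0.015, -0.53, -0.848, 0.813], [0.0, 0.0, 0.0, 1.0]]
top [[442.9, 0.0, 328.6], [0.0, 442.9, 205.9], [0.0, 0.0, 1.0]] [[-0.172, -0.963, 0.209, 0.398], [-0.985, 0.169, -0.032, 0.053], [-0.005, -0.212, -0.977, 0.935], [0.0, 0.0, 0.0, 1.0]]
{'time': 0.1, 'joint_positions': [1.211, 0.322, -0.07, 1.452, 0.023, 1.371, -0.057], 'qd': [0.0, -0.002, 0.003, -0.003, -0.001, 0.001, -0.0], 'joint_torque': [-0.001, -49.257, -0.406, -31.34, -0.064, 0.04, 0.0], 'position': [0.237, -0.605, 0.236], 'tool_rot': [-3.085, -0.583, 0.001], 'ft_force': [-0.59, 0.319, 0.354], 'torque': [0.011, 0.014, -0.008], 'grip_force': 0.0, 'grip_width': 1.001}
pics
scene0.npz
top0.npz
```

View pics/scene0.png

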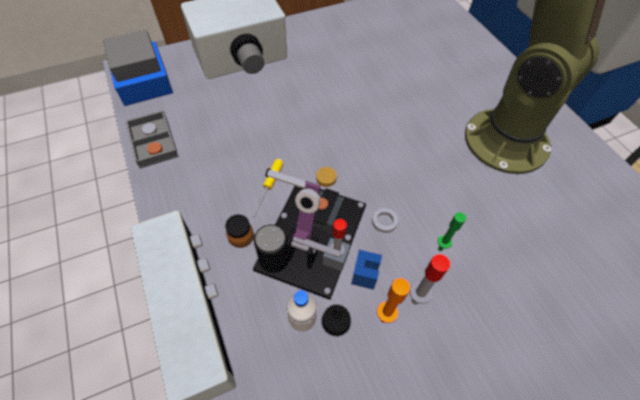

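View pics/top0.png

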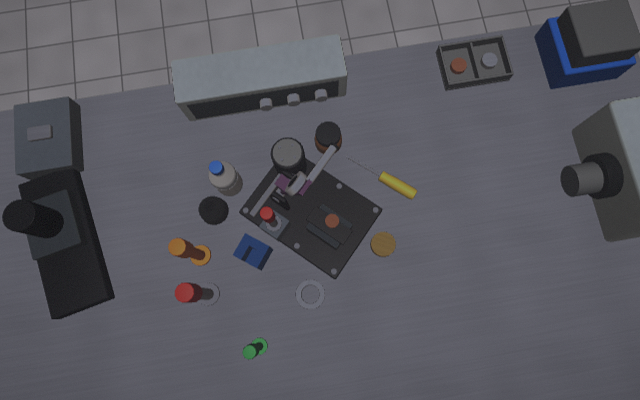

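The scene view shows the head at about (310,240), with a small red knob at (340,227) in it. The blue post is at (367,268). Pin candidates are the small red at (340,227) in the head, a larger red at (437,268), an orange at (398,290) and a green at (458,222). The description fits the small red one in the head. I'll confirm that in an enlarged crop.

```bash
python3 - <<'E'
import cv2
a=cv2.imread("pics/scene0.png")[150:305,235:445];cv2.imwrite("pics/sc1.png",cv2.resize(a,(800,590),interpolation=cv2.INTER_CUBIC))
a=cv2.imread("pics/top0.png")[130:280,190:390];a=cv2.convertScaleAbs(a,alpha=1.7);cv2.imwrite("pics/tc1.png",cv2.resize(a,(800,600),interpolation=cv2.INTER_CUBIC))
E
```

```text
(no output)
```

View pics/sc1.png

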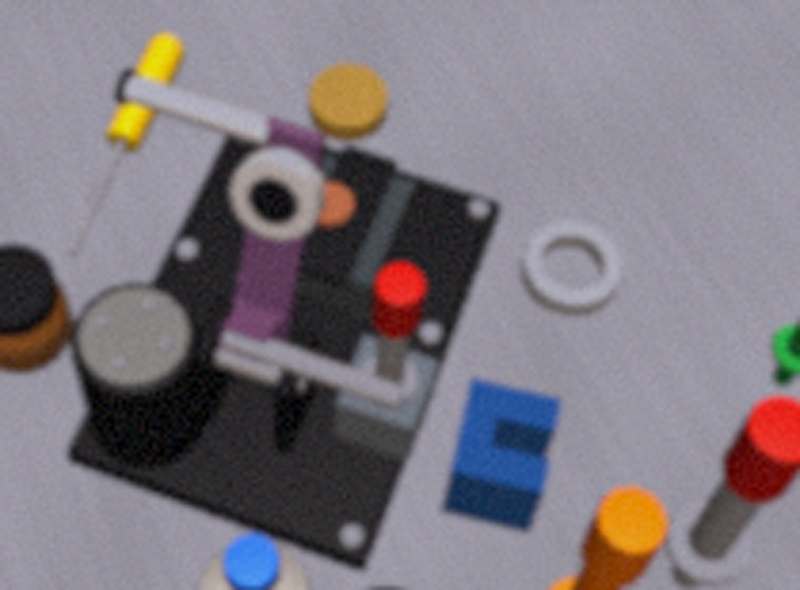

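View pics/tc1.png

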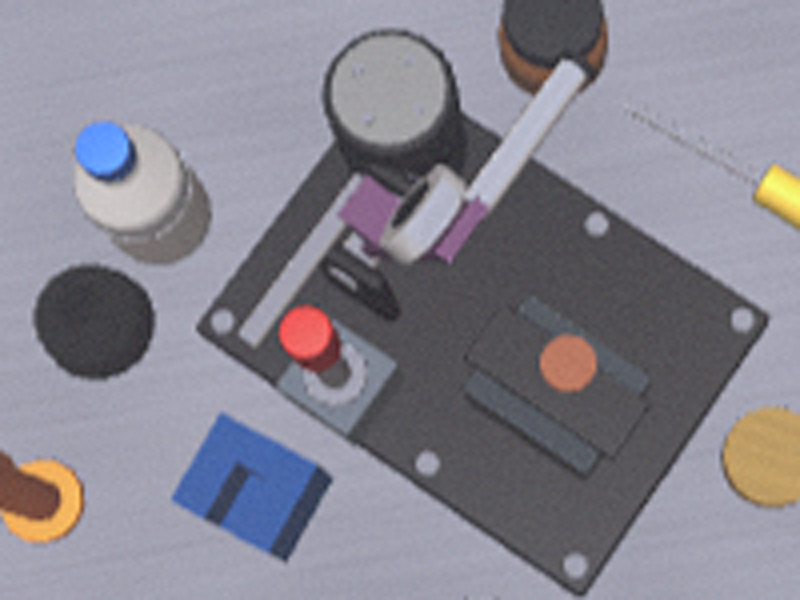

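Confirmed: the small red knob sits in the grey block, at top crop (306,335) and scene crop (400,283). The blue post's notch opens down-left in the top crop, from (245,465) to (215,520). Next I measure.

```bash
cat > h.py <<'E'
import numpy as np,cv2
def load(n):
    z=np.load(n);return z["p"],z["d"],z["m"],z["T"]
def plane(n,pts,z):
    p,d,m,T=load(n); r=np.c_[np.array(pts,float),np.ones(len(pts))]@np.linalg.inv(m).T@T[:3,:3].T
    return T[:3,3]+r*((z-T[2,3])/r[:,2])[:,None]
def cloud(n):
    p,d,m,T=load(n);v,u=np.mgrid[:400,:640]
    X=(np.stack([u,v,np.ones_like(u)],-1)@np.linalg.inv(m).T)*d[...,None]
    return X@T[:3,:3].T+T[:3,3],p,d
E
python3 - <<'E'
from h import *
t=lambda a:np.array(a)/4+[190-.375,130-.375]
s=lambda a:np.array(a)/3.81+[235-.37,150-.37]
np.set_printoptions(precision=4,suppress=True)
print("plate top",plane("top0.npz",t([(768,318),(582,595),(198,328)]),.016).tolist())
print("plate sc",plane("scene0.npz",s([(498,205),(365,565),(72,455),(230,140)]),.016).tolist())
print("post top",plane("top0.npz",t([(222,413),(318,468),(275,545),(172,497),(245,465),(262,476),(205,515)]),.06).tolist())
print("post sc",plane("scene0.npz",s([(475,380),(558,400),(546,457),(530,528)]),.06).tolist())
for n in("top0.npz","scene0.npz"):
    X,p,d=cloud(n);P=p.astype(int);ok=d>0
    box=(X[...,0]>.3)&(X[...,0]<.9)&(abs(X[...,1])<.5)&ok
    red=(P[...,0]>120)&(P[...,1]<60)&(P[...,2]<60)&box
    k,l,st,c=cv2.connectedComponentsWithStats(red.astype(np.uint8))
    for i in range(1,k):
        if st[i,4]>20:
            q=X[l==i];top=q[q[:,2]>np.percentile(q[:,2],90)-.006]
            print(n,"red",st[i].tolist(),q.mean(0),"ztop",np.percentile(q[:,2],95),"topc",(top.min(0)+top.max(0))/2,top.mean(0))
    bl=(P[...,2]>P[...,0]+25)&(P[...,2]>P[...,1]+15)&box
    q=X[bl];q=q[abs(q[:,2]-.06)<.006]; q=q[(q[:,2]<.07)]
    print("blue top",len(q),q.mean(0)); 
    print(cv2.minAreaRect((q[:,:2]*1000).astype(np.float32)))
    pu=(P[...,0]>P[...,1]+25)&(P[...,2]>P[...,1]+20)&box
    print("purple",pu.sum(),X[pu].mean(0),X[pu].min(0),X[pu].max(0))
E
```

```text
plate top [[0.5684699917926206, -0.086343938639367, 0.016000000000000014], [0.4426307098042757, 0.03602556619959224, 0.016000000000000014], [0.6152335363926462, 0.2120414848587106, 0.016000000000000014]]
plate sc [[0.4465302168696322, 0.04014939890913721, 0.016000000000000014], [0.6170428460564337, 0.2171517401324543, 0.016000000000000014], [0.7419064674751554, 0.09504476157262437, 0.016000000000000014], [0.581571130431116, -0.06968382642278653, 0.016000000000000014]]
post top [[0.5597698007978641, 0.19821648211380938, 0.06000000000000005], [0.5242395160709582, 0.15492489276104937, 0.06000000000000005], [0.4902974670292536, 0.18119883559502742, 0.06000000000000005], [0.5224301673483341, 0.2281280140549899, 0.06000000000000005], [0.5319553904350416, 0.19041004312617482, 0.06000000000000005], [0.5250809666421324, 0.18284405712400026, 0.06000000000000005], [0.5108128209289627, 0.21319907664226118, 0.06000000000000005]]
post sc [[0.5267321144636427, 0.1589201808812572, 0.06000000000000005], [0.49054039174406067, 0.1872544421759464, 0.06000000000000005], [0.5121083535355964, 0.21405890660
[... 509 characters left out ...]
e 2 [0.5894 0.0619 0.2102] [0.5809 0.0537 0.2095] [0.5978 0.0701 0.2109]
scene0.npz red [333, 218, 14, 14, 143] [0.5681 0.1361 0.1575] ztop 0.17072768924938028 topc [0.5707 0.1418 0.168 ] [0.5708 0.1423 0.169 ]
scene0.npz red [431, 255, 18, 18, 242] [0.4586 0.2895 0.2017] ztop 0.20387848825649388 topc [0.4578 0.2894 0.201 ] [0.4585 0.2892 0.2019]
scene0.npz red [388, 293, 10, 15, 58] [0.5446 0.3016 0.1478] ztop 0.18135587564399458 topc [0.5467 0.3023 0.1772] [0.5468 0.3027 0.1774]
blue top 534 [0.5269 0.1943 0.0594]
((524.7757568359375, 194.5749053955078), (57.86375427246094, 49.98758316040039), 52.1677131652832)
purple 448 [0.6192 0.0915 0.1423] [0.5852 0.0273 0.0167] [0.6493 0.1208 0.2145]
```

```bash
python3 - <<'E'
from h import *
np.set_printoptions(precision=4,suppress=True)
a=np.array([.237,-.605]);b=np.array([.545,.165]);u=(b-a)/np.hypot(*(b-a));L=np.hypot(*(b-a))
for n in("top0.npz","scene0.npz"):
    X,p,d=cloud(n);Q=X[d>0];w=Q[:,:2]-a;s=w@u;c=abs(w@[-u[1],u[0]])
    for s0 in np.arange(-.1,L+.1,.1):
        m=(s>s0)&(s<s0+.1)&(c<.13); print(n,round(s0,2),m.sum(),Q[m][:,2].max().round(3) if m.any() else None)
# lever handle / high points in head frame
yaw=np.radians(45.8);R=np.array([[np.cos(yaw),np.sin(yaw)],[-np.sin(yaw),np.cos(yaw)]])
for n in("top0.npz","scene0.npz"):
    X,p,d=cloud(n);q=X[d>0];h=(q[:,:2]-[.615,.086])@R.T
    m=(h[:,1]<-25e-3)&(h[:,1]>-.1)&(h[:,0]<.02)&(h[:,0]>-.16)&(q[:,2]>.1);
    print(n,m.sum(),np.median(np.c_[h[m],q[m][:,2]],0)); 
    if m.any(): print(np.c_[h[m],q[m][:,2]][::max(1,m.sum()//12)])
E
```

```text
top0.npz -0.1 0 None
top0.npz 0.0 3424 0.006
top0.npz 0.1 6337 0.007
top0.npz 0.2 6262 0.006
top0.npz 0.3 6141 0.006
top0.npz 0.4 6058 0.006
top0.npz 0.5 5934 0.023
top0.npz 0.6 5993 0.069
top0.npz 0.7 6479 0.215
top0.npz 0.8 5857 0.205
top0.npz 0.9 6033 0.205
scene0.npz -0.1 1382 0.005
scene0.npz 0.0 1589 0.006
scene0.npz 0.1 1773 0.005
scene0.npz 0.2 2036 0.005
scene0.npz 0.3 2335 0.005
scene0.npz 0.4 2687 0.005
scene0.npz 0.5 2999 0.021
scene0.npz 0.6 2567 0.068
scene0.npz 0.7 4436 0.215
scene0.npz 0.8 5976 0.203
scene0.npz 0.9 7502 0.205
top0.npz 315 [-0.0311 -0.0591  0.2107]
[[-0.022  -0.0897  0.2105]
 [-0.0308 -0.0859  0.2127]
 [-0.0375 -0.0885  0.2071]
 [-0.0289 -0.0736  0.2129]
 [-0.0367 -0.0774  0.2061]
 [-0.0323 -0.0655  0.2118]
 [-0.0248 -0.0552  0.2084]
 [-0.0343 -0.0565  0.2105]
 [-0.0293 -0.0457  0.2128]
 [-0.036  -0.0479  0.2078]
 [-0.0311 -0.037   0.2106]
 [-0.0238 -0.0264  0.2083]
 [-0.0347 -0.0256  0.2075]]
scene0.npz 260 [-0.0247 -0.058   0.2104]
[[-0.0319 -0.0891  0.2133]
 [-0.0291 -0.0798  0.2119]
 [-0.0232 -0.0854  0.2103]
 [-0.0232 -0.0793  0.2102]
 [-0.0221 -0.079   0.2086]
 [-0.0224 -0.086   0.2015]
 [-0.031  -0.0462  0.2105]
 [-0.0289 -0.0453  0.2104]
 [-0.026  -0.044   0.2118]
 [-0.0245 -0.0434  0.2107]
 [-0.0233 -0.0389  0.2114]
 [-0.0252 -0.0277  0.2115]
 [-0.0225 -0.0266  0.2093]]
```

```bash
python3 -m inch '[[22,55,20,0,0,8],[44,110,40,0,0,16],[66,165,63,0,0,24],[88,220,63,0,0,33],[110,275,63,0,0,41],[132,330,63,0,0,49],[154,385,63,0,0,57],[176,440,63,0,0,65],[198,495,63,0,0,73],[220,550,63,0,0,82],[242,605,63,0,0,90],[264,660,63,0,0,98],[286,715,63,0,0,106],[308,770,63,0,0,114.4],[308,770,63,0,0,114.4],[308,770,63,0,0,114.4],[308,770,63,0,0,114.4]]' 60 && python3 - <<'E'
from bench import ctrl
import cv2,numpy as np
c=ctrl.camera_params("wrist");p,d=ctrl.get_image("wrist")
s=ctrl.get_state();print(np.round(s["joint_positions"],3),np.round(s["position"],4),np.round(s["tool_rot"],3),s["time"])
np.savez("w1.npz",p=p,d=d,m=c["mtx"],T=c["T"]);cv2.imwrite("pics/w1.png",p[:,:,::-1]);print(np.round(c["T"],3).tolist())
E
```

```text
time: 2.22
position: [0.5454, 0.1628, 0.2996]
tool_rot: [1.186, 2.908, -0.002]
ft_force: [-0.0, -0.6, 0.0]
grip_width: 0.691
grip_force: 0.0
[ 0.423  0.213 -0.881  1.534  0.166  1.472  0.333] [0.5454 0.1629 0.2997] [ 1.186e+00  2.908e+00 -2.000e-03] 2.275
[[0.699, 0.69, 0.188, 0.494], [0.715, -0.674, -0.185, 0.213], [-0.001, 0.263, -0.965, 0.447], [0.0, 0.0, 0.0, 1.0]]
```

View pics/w1.png

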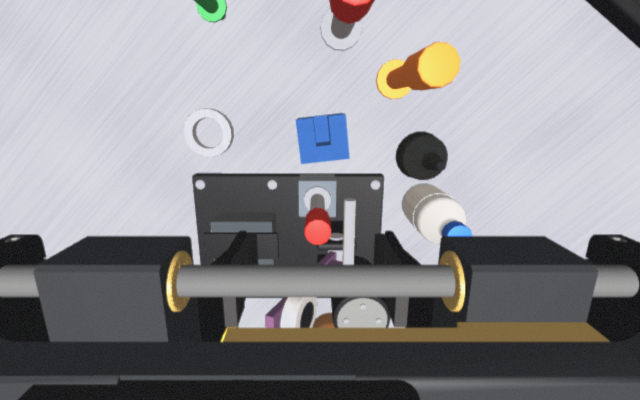

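The wrist view shows the pin knob at (318,235), its collar at (317,200), and the post at (323,138) with its notch opening upward at (321,128). I'll refine the numbers from depth and a crop.

```bash
python3 - <<'E'
from h import *
np.set_printoptions(precision=4,suppress=True)
X,p,d=cloud("w1.npz");P=p.astype(int);ok=d>0
red=(P[...,0]>120)&(P[...,1]<70)&(P[...,2]<70)&ok
red[:100]=0
q=X[red];t=q[q[:,2]>.166];print("knob",len(q),np.percentile(q[:,2],[5,50,95]),"top",len(t),(t.min(0)+t.max(0))/2,cv2.minEnclosingCircle((t[:,:2]*1000).astype(np.float32)))
bl=(P[...,2]>P[...,0]+40)&(P[...,2]>P[...,1]+30)&ok&(abs(X[...,2]-.06)<.005)
bl[:, 400:]=0
q=X[bl];print("post",len(q),q.mean(0),cv2.minAreaRect((q[:,:2]*1000).astype(np.float32)))
# collar: grey at z~.065 near the block
m=ok&(abs(X[...,2]-.066)<.003)&(np.hypot(X[...,0]-.571,X[...,1]-.1415)<.03)
q=X[m];print("collar",len(q),q.mean(0),cv2.minEnclosingCircle((q[:,:2]*1000).astype(np.float32)) if len(q) else 0)
a=p[95:265,270:380,::-1];cv2.imwrite("pics/w1c.png",cv2.resize(np.ascontiguousarray(a),None,fx=3.5,fy=3.5,interpolation=cv2.INTER_CUBIC))
E
```

```text
knob 286 [0.0917 0.1542 0.1683] top 43 [0.571  0.1442 0.1677] ((570.97607421875, 140.85275268554688), 11.925713539123535)
post 1793 [0.5271 0.1929 0.0595] ((525.6470336914062, 193.8845672607422), (55.881385803222656, 50.07431411743164), 52.05741500854492)
collar 297 [0.5679 0.1438 0.0645] ((570.73779296875, 140.913818359375), 15.651018142700195)
```

View pics/w1c.png

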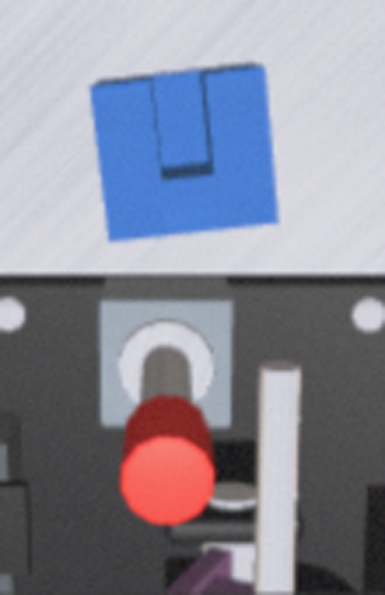

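```bash
python3 -m inch '[[13,-11,-40,0,0,0],[25.5,-22,-80,0,0,0],[25.5,-22,-95,0,0,0],[25.5,-22,-95,0,0,0],[25.5,-22,-95,0,0,0]]' 50
```

```text
time: 2.9
position: [0.5712, 0.1439, 0.2066]
tool_rot: [1.179, 2.909, 0.002]
ft_force: [-0.1, -0.0, 1.6]
grip_width: 0.575
grip_force: 0.0
```

```bash
python3 -m inch '[[0,-2.5,-30,0,0,0],[0,-2.5,-57.5,0,0,0],[0,-2.5,-57.5,0,0,0],[0,-2.5,-57.5,0,0,0]]'
```

```text
time: 3.4
position: [0.5718, 0.1412, 0.1491]
tool_rot: [1.18, 2.909, 0.003]
ft_force: [0.3, -0.5, 1.3]
grip_width: 0.576
grip_force: 0.0
```

Positioned within 1 mm, so I grip at 25 N and lift.

```bash
python3 -m inch '[[0,0,0,0,0,0],[0,0,0,0,0,0],[0,0,0,0,0,0],[0,0,0,0,0,0],[0,0,0,0,0,0],[0,0,0,0,0,0]]' 15 25 && python3 -m inch '[[0,0,10,0,0,0],[0,0,25,0,0,0],[0,0,45,0,0,0],[0,0,60,0,0,0],[0,0,65,0,0,0],[0,0,65,0,0,0],[0,0,65,0,0,0]]'
```

```text
time: 4.15
position: [0.5709, 0.1403, 0.1473]
tool_rot: [1.181, 2.911, 0.0]
ft_force: [-0.5, 0.5, 3.0]
grip_width: 0.268
grip_force: 25.0
time: 5.03
position: [0.5705, 0.1401, 0.2114]
tool_rot: [-1.181, -2.91, 0.001]
ft_force: [0.3, 0.0, -1.2]
grip_width: 0.266
grip_force: 25.0
```

```bash
python3 -m inch '[[-12,14,0,0,0,0],[-30,35,0,0,0,0],[-42,49,0,0,0,0],[-46,54,0,0,0,0],[-46,54,0,0,0,0],[-46,54,0,0,0,0],[-46,54,0,0,0,0]]' && python3 - <<'E'
from bench import ctrl
import cv2,numpy as np
c=ctrl.camera_params("wrist");p,d=ctrl.get_image("wrist")
s=ctrl.get_state();print(np.round(s["position"],4))
np.savez("w2.npz",p=p,d=d,m=c["mtx"],T=c["T"])
r=np.linalg.inv(c["T"])
for z in(.13,.093,.06):
    for P in ((.5248,.1945,z),(.5248,.1939,z)):
        v=c["mtx"]@(r[:3,:3]@P+r[:3,3]);print(z,P,v[:2]/v[2])
cv2.imwrite("pics/w2.png",cv2.resize(np.ascontiguousarray(p[60:300,200:440,::-1]),(600,600),interpolation=cv2.INTER_CUBIC))
E
```

```text
time: 5.9
position: [0.5254, 0.1935, 0.212]
tool_rot: [-1.184, -2.91, -0.0]
ft_force: [0.5, 0.3, -1.5]
grip_width: 0.268
grip_force: 25.0
[0.5253 0.1937 0.212 ]
0.13 (0.5248, 0.1945, 0.13) [315.32264785 209.81852941]
0.13 (0.5248, 0.1939, 0.13) [314.71403598 210.3857544 ]
0.093 (0.5248, 0.1945, 0.093) [315.32555646 196.42584534]
0.093 (0.5248, 0.1939, 0.093) [314.79566149 196.92503002]
0.06 (0.5248, 0.1945, 0.06) [315.32758129 187.10252471]
0.06 (0.5248, 0.1939, 0.06) [314.8524908 187.5534039]
```

View pics/w2.png

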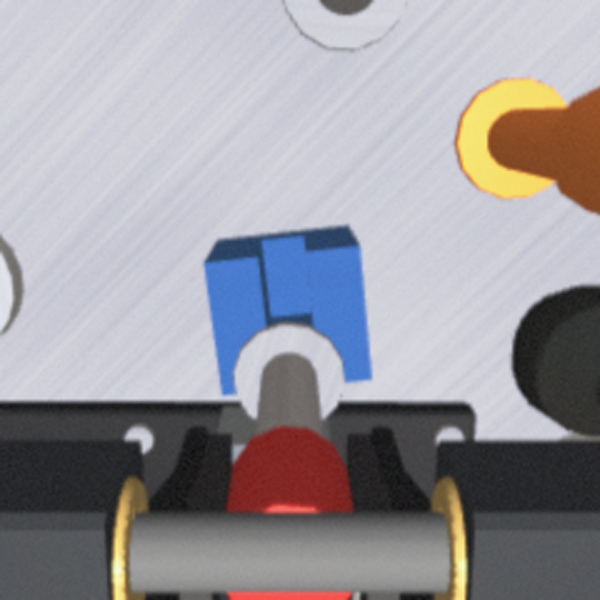

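Collar centre at (316,211) and notch centre line at (316,187) agree with the prediction to within about 1 mm. Lowering.

```bash
python3 -m inch '[[0,0,-15,0,0,0],[0,0,-30,0,0,0],[0,0,-40,0,0,0],[0,0,-50,0,0,0],[0,0,-57,0,0,0],[0,0,-61,0,0,0],[0,0,-63,0,0,0],[0,0,-63,0,0,0],[0,0,-63,0,0,0]]'
```

```text
time: 7.08
position: [0.525, 0.1945, 0.1494]
tool_rot: [1.181, 2.91, 0.001]
ft_force: [0.6, -0.0, -1.0]
grip_width: 0.268
grip_force: 25.0
```

```bash
python3 -m inch '[[0,0,-1,0,0,0],[0,0,-2,0,0,0],[0,0,-2.5,0,0,0],[0,0,-2.5,0,0,0],[0,0,-2.5,0,0,0]]'
```

```text
time: 7.7
position: [0.5251, 0.1944, 0.1473]
tool_rot: [1.181, 2.91, 0.0]
ft_force: [-1.2, -1.1, 5.4]
grip_width: 0.269
grip_force: 25.0
```

```bash
python3 -m inch '[[0,0,0,0,0,0],[0,0,0,0,0,0],[0,0,0,0,0,0],[0,0,0,0,0,0],[0,0,15,0,0,0],[0,0,40,0,0,0],[0,0,80,0,0,0],[0,0,120,0,0,0],[0,0,150,0,0,0],[0,0,150,0,0,0]]' 50 && python3 - <<'E'
from bench import ctrl
from h import *
np.set_printoptions(precision=4,suppress=True)
for n in("wrist","scene"):
    c=ctrl.camera_params(n);p,d=ctrl.get_image(n)
    np.savez(n+"3.npz",p=p,d=d,m=c["mtx"],T=c["T"])
    X,p,d=cloud(n+"3.npz");P=p.astype(int)
    near=(d>0)&(np.hypot(X[...,0]-.5248,X[...,1]-.1945)<.03)
    red=near&(P[...,0]>120)&(P[...,1]<70)
    if red.any(): q=X[red];print(n,"red z",np.percentile(q[:,2],[2,98]),cv2.minEnclosingCircle((q[q[:,2]>.16][:,:2]*1000).astype(np.float32)))
    q=X[near&(abs(X[...,2]-.066)<.003)&(abs(P[...,0]-P[...,2])<25)];print("collar",len(q),np.median(q,0) if len(q) else 0,cv2.minEnclosingCircle((q[:,:2]*1000).astype(np.float32)) if len(q) else 0)
print(ctrl.get_state()["position"],ctrl.get_state()["joint_positions"])
p=load("wrist3.npz")[0];cv2.imwrite("pics/w3.png",p[40:280,160:480,::-1])
E
```

```text
time: 8.95
position: [0.526, 0.1954, 0.3003]
tool_rot: [1.179, 2.907, 0.006]
ft_force: [-0.0, 0.4, -0.8]
grip_width: 0.574
grip_force: 0.0
wrist red z [0.1384 0.1691] ((521.7354736328125, 197.71640014648438), 10.728056907653809)
collar 269 [0.5186 0.2007 0.0646] ((524.5538330078125, 195.03701782226562), 15.16557788848877)
scene red z [0.1379 0.1715] ((525.6637573242188, 196.13087463378906), 10.994872093200684)
collar 79 [0.5299 0.2003 0.0647] ((524.5488891601562, 196.21060180664062), 14.969860076904297)
[0.5248 0.1944 0.297 ] [ 0.3956  0.1916 -0.9063  1.5614  0.1518  1.4618  0.2815]
```

View pics/w3.png

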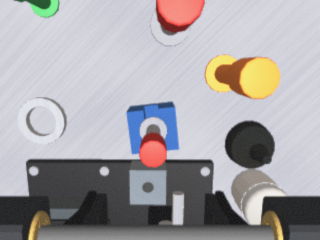

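The pin is parked upright: collar at 65 mm, centred at (0.5245,0.195), knob top at 170 mm. Next I fit the handle bar.

```bash
python3 - <<'E'
from h import *
from scipy.optimize import least_squares
np.set_printoptions(precision=4,suppress=True)
y0=np.radians(45.8);R=np.array([[np.cos(y0),np.sin(y0)],[-np.sin(y0),np.cos(y0)]])
A=[]
for n in("top0.npz","scene0.npz","scene3.npz"):
    X,p,d=cloud(n);P=p.astype(int);m=d>0;q=X[m];h=(q[:,:2]-[.615,.086])@R.T
    k=(h[:,1]<-.03)&(h[:,1]>-.095)&(h[:,0]<0)&(h[:,0]>-.06)&(q[:,2]>.19)&(q[:,2]<.225)
    q=np.c_[h[k],q[k][:,2]]; A.append(q)
    f=lambda v,q:np.hypot(q[:,0]-v[0]-v[2]*(q[:,1]+.06),q[:,2]-v[1]-v[3]*(q[:,1]+.06))-.007
    r=least_squares(f,[-.03,.205,0,0],args=(q,),loss="soft_l1",f_scale=.001);print(n,len(q),r.x,np.abs(r.fun).mean(),"y",q[:,1].min(),q[:,1].max())
r=least_squares(f,[-.03,.205,0,0],args=(np.vstack(A),),loss="soft_l1",f_scale=.001);print(r.x)
x,z,s,_=r.x
yaw=y0-np.arctan(s); xh=np.array([np.cos(yaw),np.sin(yaw)])
w=np.array([.615,.086])+np.array([x,-.06])@R
dx=np.sqrt(.14**2-(z-.078)**2);th=np.arctan2(z-.078,dx)
print("bar world at y-60",w,z,"theta",th,"yaw",np.degrees(yaw))
for t in(th,.95,.75,.55,.35,.15,0,-.03):
    g=w+xh*(dx-.14*np.cos(t));print(round(t,3),g,.078+.14*np.sin(t), "shift mm",(np.r_[g-w,.078+.14*np.sin(t)-z]*1000).round(1))
E
```

```text
top0.npz 293 [-0.0298  0.2051  0.0058 -0.0168] 0.0008740046480977675 y -0.09116382081468719 -0.03009675790246591
scene0.npz 242 [-0.0284  0.2051 -0.0076 -0.0083] 0.0008167834807972314 y -0.0899924807908391 -0.030257427555365937
scene3.npz 242 [-0.0286  0.2051 -0.0114 -0.014 ] 0.0008476774794827533 y -0.08971996992172156 -0.030251397345175696
[-0.029   0.2052 -0.003  -0.0147]
bar world at y-60 [0.6378 0.0234] 0.20518776909660214 theta 1.1396423012926686 yaw 45.97360735647964
1.14 [0.6378 0.0234] 0.20518776909660214 shift mm [0. 0. 0.]
0.95 [0.6219 0.0069] 0.19187817067051233 shift mm [-15.9 -16.5 -13.3]
0.75 [ 0.6073 -0.0082] 0.1734294264032668 shift mm [-30.5 -31.6 -31.8]
0.55 [ 0.5955 -0.0203] 0.1511762120502923 shift mm [-42.3 -43.7 -54. ]
0.35 [ 0.5871 -0.0291] 0.1260056930437632 shift mm [-50.7 -52.5 -79.2]
0.15 [ 0.5823 -0.0341] 0.09892133854630389 shift mm [ -55.5  -57.5 -106.3]
0 [ 0.5812 -0.0352] 0.078 shift mm [ -56.6  -58.6 -127.2]
-0.03 [ 0.5812 -0.0351] 0.0738006299716506 shift mm [ -56.6  -58.5 -131.4]
```

```bash
python3 -m inch '[[20,-30,0,0,0,0],[45,-68,0,0,0,0],[75,-112,0,0,0,0],[100,-150,-10,0,0,0],[113,-171,-25,0,0,0],[113,-171,-25,0,0,0],[113,-171,-25,0,0,0]]' 50 10
```

```text
time: 9.93
position: [0.6368, 0.0262, 0.2717]
tool_rot: [-1.176, -2.912, -0.002]
ft_force: [0.3, 0.9, 0.4]
grip_width: 0.574
grip_force: 0.0
```

```bash
python3 -m inch '[[1,-2,-20,0,0,0],[1,-2,-50,0,0,0],[1,-2,-71,0,0,0],[1,-2,-71,0,0,0],[1,-2,-71,0,0,0]]' && python3 -m inch '[[0,0,0,0,0,0],[0,0,0,0,0,0],[0,0,0,0,0,0],[0,0,0,0,0,0],[0,0,0,0,0,0],[0,0,0,0,0,0]]' 8 10
```

```text
time: 10.55
position: [0.6392, 0.0218, 0.2014]
tool_rot: [1.18, 2.91, 0.001]
ft_force: [0.6, 1.0, 0.5]
grip_width: 0.575
grip_force: 0.0
time: 11.3
position: [0.6392, 0.0217, 0.2006]
tool_rot: [1.181, 2.911, 0.001]
ft_force: [0.9, 1.1, -0.8]
grip_width: 0.155
grip_force: 10.0
```

```bash
python3 -m inch '[[-8,-8,-6,0,0,0],[-16,-16.5,-13,0,0,0],[-23.5,-24.5,-22,0,0,0],[-30.5,-31.5,-32,0,0,0],[-36.5,-38,-43,0,0,0],[-42,-43.5,-54,0,0,0],[-42,-43.5,-54,0,0,0]]'
```

```text
time: 12.18
position: [0.5955, -0.0229, 0.1445]
tool_rot: [-1.181, -2.908, 0.002]
ft_force: [1.7, 2.0, -4.8]
grip_width: 0.156
grip_force: 10.0
```

```bash
python3 -m inch '[[-4.5,-5,-12,0,0,0],[-8.5,-9,-25,0,0,0],[-11.5,-12,-38,0,0,0],[-13,-14,-51,0,0,0],[-14,-15,-62,0,0,0],[-14,-15,-70,0,0,0],[-14,-15,-73,0,0,0],[-14,-15,-73,0,0,0],[-14,-15,-73,0,0,0]]'
```

```text
time: 13.3
position: [0.583, -0.037, 0.0742]
tool_rot: [1.181, 2.911, -0.0]
ft_force: [-1.6, 4.9, 8.1]
grip_width: 0.15
grip_force: 10.0
```

```bash
python3 -m inch '[[0,0,-1.5,0,0,0],[0,0,-3,0,0,0],[0,0,-3,0,0,0],[0,0,-3,0,0,0]]'
```

```text
time: 13.8
position: [0.5837, -0.0375, 0.0724]
tool_rot: [1.181, 2.909, -0.001]
ft_force: [-3.4, 2.8, 14.3]
grip_width: 0.154
grip_force: 10.0
```

```bash
python3 -m inch '[[0,0,0,0,0,0],[0,0,0,0,0,0],[0,0,0,0,0,0],[0,0,0,0,0,0],[0,0,15,0,0,0],[0,0,40,0,0,0],[0,0,80,0,0,0],[0,0,130,0,0,0],[-30,-40,180,0,0,0],[-60,-90,200,0,0,0],[-80,-140,200,0,0,0],[-90,-190,200,0,0,0],[-90,-190,200,0,0,0]]' 40 && python3 - <<'E'
from bench import ctrl
from h import *
from scipy.optimize import least_squares
np.set_printoptions(precision=4,suppress=True)
y0=np.radians(45.97);R=np.array([[np.cos(y0),np.sin(y0)],[-np.sin(y0),np.cos(y0)]])
for n in("scene","top"):
    c=ctrl.camera_params(n);p,d=ctrl.get_image(n)
    np.savez(n+"4.npz",p=p,d=d,m=c["mtx"],T=c["T"])
    X,p,d=cloud(n+"4.npz");m=d>0;q=X[m];h=(q[:,:2]-[.615,.086])@R.T
    k=(h[:,1]<-.03)&(h[:,1]>-.085)&(h[:,0]<-.09)&(h[:,0]>-.13)&(q[:,2]>.06)&(q[:,2]<.12)
    q=np.c_[h[k],q[k][:,2]]
    f=lambda v:np.hypot(q[:,0]-v[0],q[:,2]-v[1])-.007
    if len(q)>9: print(n,len(q),least_squares(f,[-.11,.078],loss="soft_l1",f_scale=.001).x)
    P=p.astype(int);w=(d>0)&(np.hypot(X[...,0]-.5248,X[...,1]-.1945)<.03)&(P[...,0]>120)&(P[...,1]<70)
    if w.any():print("knob z",np.percentile(X[w][:,2],[2,98]))
a=load("scene4.npz")[0][140:340,180:480,::-1];b=load("top4.npz")[0][115:315,180:420,::-1]
cv2.imwrite("pics/f.png",cv2.resize(np.hstack([a,cv2.convertScaleAbs(b,alpha=1.7)]),(800,296)))
E
```

```text
time: 15.42
position: [0.4909, -0.2326, 0.2713]
tool_rot: [1.194, 2.905, -0.003]
ft_force: [0.5, 0.9, 0.5]
grip_width: 0.457
grip_force: 0.0
scene 147 [-0.1109  0.0776]
knob z [0.1623 0.1713]
top 190 [-0.1117  0.0776]
knob z [0.1673 0.1723]
```

View pics/f.png

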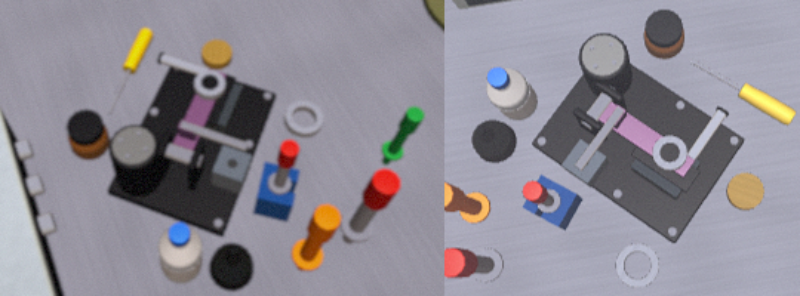

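The picture shows the lever level, with the bar axis at 77.6 mm over the specimen and the ring at (210,82). The pin stands upright in the post at (285,165), and the bystanders are where they were. Handing in.

```bash
python3 -c "
from bench import ctrl
print(ctrl.close_job())"
```

```text
the job is handed in; nothing more can be done
None
```

The job is handed in: the small red lock pin is parked upright in the blue post's notch with its collar flat on top. The lens lever, left raised until then, was swung fully down (handle measured at 77.6 mm against 78 mm) and released, and nothing else on the bench was visibly displaced, at about 15.5 s of the 48 s allowed.

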